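# Seat a flat-edged disc against the alignment bar of a drilling jig

### The job

Using the upright pin on the flat-edged disc, turn it on the drilling jig, without lifting it out of its slot, until its flat faces the alignment bar; then slide it up to the bar and press it gently and steadily onto the bar for a full second, with about 7 N on the bar (5 to 10 N will do) and never over 14 N, so that the whole flat lies flush against the bar. Let go and leave it lying there flat and still, and leave the other things on the bench and the jig where they are.

Things in the scene. Friction and masses are not known exactly. Their poses are not given: they have to be found in the camera images.
- jig: Drilling jig: a flat steel plate fixed to the bench, 205 x 220 x 12 mm. Origin at bench level; x points level towards the alignment bar, y along the bar, z up. The plate reaches x -115 to +90, y -110 to +110 mm, top at z = 12 mm. A straight slot 22 mm wide runs along x, centred on y = 0, from x = -32 to +26 mm; the disc's boss rides in it.
- bar: Alignment bar: fixed steel bar 20 x 150 x 16 mm lying across the far end of the jig plate, along jig y. Its frame is parallel to the jig's, with the origin 12 mm straight above the jig's origin. The face that the flat must meet is the plane jig x = +60 mm, from jig z = 12 to 28 mm.
- disc: Flat-edged pale plastic disc, 120 mm across, 16 mm thick, about 0.3 kg, loose on the jig plate. Origin at the centre of its underside; x points from the centre to the flat, z up. A boss below (21 mm diameter, 10 mm deep, 0.5 mm play each side) rides in the slot: the disc turns freely and its centre slides between jig x = -21 and +15 mm, against 2 to 6 N of drag, which comes off what a push puts on the bar.
- pin (a point): Middle of the upright round steel pin on the disc, 14 mm diameter, 40 mm tall, 40 mm from the disc's centre opposite the flat (disc x = -40 mm). The point is 20 mm above the disc's top. Disc top 28 mm, pin top 68 mm above the bench. With the flat facing the bar the pin is on the side away from the bar.
- flat_mid (a point): Middle of the disc's flat edge, half way up (8 mm above the underside). The flat is 66 mm long and 50 mm from the centre: flush means disc origin at jig x = +10 mm with disc x along jig x. At the start the flat faces away from the bar, by 50 to 180 degrees either way; the disc may be turned either way round.
- flat_a (a point): One end of the disc's flat (disc y = +33 mm), half way up the edge; at jig x = +60 mm when flush.
- flat_b (a point): Other end of the disc's flat (disc y = -33 mm), half way up the edge; at jig x = +60 mm when flush.
- nut: Bystander: steel hex nut, 24 mm across, 13 mm high, on a near corner of the jig plate. Origin at its underside.
- washer: Bystander: steel washer, 34 mm across, 4 mm thick, on the other near corner of the jig plate. Origin at its underside.
- bolt: Bystander: steel bolt standing on its hex head on the bench, 70 mm high. Origin at its underside.
- hammer: Bystander: hammer lying on the bench. Origin at its underside.
- wrench: Bystander: wrench lying on the bench. Origin at its underside.
- round_disc: Bystander: fully round pale plastic disc, 120 mm across, 16 mm thick, with no flat and no pin, lying on the bench. Origin at its underside.

How it is judged:
On the way, in this order (a step that is already met when the one before it is completed fails the run):
1. the disc is turned until its flat faces the bar (within 20 degrees) (angle between the x axis of disc and the x axis of jig, either way round below 0.35 rad and x of flat_mid in the frame of jig above 0.015 m), for 0.1 s.
2. with its flat flush on the bar (as at the end) the disc is pressed against the bar with a steady 4 to 11 N for 0.8 s (x of each of flat_a, flat_b in the frame of jig above 0.0582 m and angle between the x axis of disc and the x axis of jig, either way round below 0.03 rad and contact force between disc and bar between 4 and 11 N), for 0.8 s.
At the end, for the whole second after the job is handed in: Both ends of the disc's flat are within 1.8 mm of the bar's face and the disc is turned within 0.03 rad of square to the bar; the disc lies flat on the jig plate (underside no more than 2.5 mm above it, tilt under 0.03 rad), released and at rest (x of each of flat_a, flat_b in the frame of jig above 0.0582 m and angle between the x axis of disc and the x axis of jig, either way round below 0.03 rad and z of disc in the frame of jig below 0.0145 m and angle between disc's own z axis and vertical below 0.03 rad and linear speed of disc below 0.01 m/s and angular speed of disc below 0.05 rad/s); the robot touches nothing.
It fails at once if the disc is pressed against the bar with more than 14 N (contact force between disc and bar above 14 N).
It fails at once if the disc is lifted: its origin rises more than 7 mm above the jig plate's top (z of disc in the frame of jig above 0.019 m).
It fails at once if a bystander is moved more than 20 mm (distance of any of nut, washer, bolt, hammer, wrench, round_disc from where it was at the start of the episode above 0.02 m).
It also fails if it takes over 70 s, if anything falls off the work surface, if the arm or the gripper's body presses on something with over 40 N, if the wrist force passes 120 N, or if a joint passes its speed limit or range.

### The arm

A 6-joint arm with a two-finger parallel gripper is mounted at the origin on the work surface. World frame = base frame: x ahead of the robot, y to its left, z up, the work surface at z = 0. Lengths are in m, angles in rad, forces in N, time in s.
With the tool pointing down it reaches from about 0.275 to 0.725 m from the base axis. Payload 5.6 kg.
Tool frame: the origin (TCP) lies on the centre line of the jaws, within the pads' length; the fingertips stand 14 mm ahead of it and the grasp point (between the pads) lies 5 mm behind it; z points along the fingers, y is the direction in which the jaws open and shut (so a half turn about z gives the same grasp; the last joint's range is limited). The gripper opens to 85 mm and grips with 20 to 120 N. Pads are 22 mm wide; open, the fingers measure 114 mm over their backs; the gripper's body (76 mm by 85 mm) begins 54 mm behind the grasp point. The pads swing forward as they close: fully open they stand 13 mm farther back than shut.
Start: joints at [-1.009, 0.255, 0.108, 0, -1.424, -0.285], TCP at [0.15, -0.529, 0.245] pointing down, gripper open.
Joint ranges: [-2.95, 2.95], [-1.21, 1.97], [-1.09, 1.5], [-2.87, 1.71], [-2.94, -0.07], [-3.05, 3.05]. Speed limits (rad/s): [2.57, 2.57, 3.14, 3.14, 3.14, 3.14].

### API

Orientations are given as a rotation vector (axis times angle).
In Python, from bench import arm gives the robot as it stands. The module is installed in compiled form; this text tells all that it offers.
- The arm moves only by the tool arm_command, never from a script. Its argument "motion" is one flat list of numbers, 7 for each row, row after row: the turn, a rotation vector about the world's x, y, z in rad, then the shift along the world's x, y, z in mm, then the finger opening in mm, from 0 to 85.4. In form: [wx, wy, wz, tx, ty, tz, claw, wx, wy, wz, tx, ty, tz, claw, ...]. A call has 1 to 12 rows; each row is the pose to reach, as a shift and turn from the pose commanded when the call began; what a row does not reach only later rows make up. A row lasts 1/8 s, in which the tool goes at most 62.5 mm and 10.7 degrees, less where a joint would pass 70% of its speed; a pose out of reach is approached as far as the arm can. A call with a gripper value outside its range is refused whole. The fingers move at their own pace and stop on an object; "squeeze" is the grip in N (left out, the last holds). Time passes only in rows, so rows that repeat a pose let the fingers close. It gives the time, the measured TCP pose, the force and the opening at its end, in the units of the state.
- arm.read_state(): the state, without advancing time (a new reading comes with each control period).
- arm.read_camera(name): name is "scene" or "side" or "wrist"; returns the picture (420x560x3 uint8, red, green, blue); there is no depth.
- arm.camera_info(name): a dict with "vfov" (degrees; the focal length in pixels is half the picture's height over the tangent of half this angle, whatever the lens; pixels are square), "cx", "cy" (the principal point, pixels), "k1" (the pictures are not rectified: a ray, as slopes to the right and down, at radius r is drawn at 1 + k1 r^2 times it, then the intrinsics apply), "camera_from_world" (4x4, takes a point from world to camera coordinates); the wrist camera has in their place "mount" (4x4, takes a point from camera to tool coordinates, whose origin is the TCP and whose axes are the flange's). Camera axes: x right, y down, z forward; pixel columns grow to the right and rows downward; lengths in m; the calibration is good to about 2 mm. A picture is of the moment at which its call begins: read the wrist's pose just before it. camera_info takes no time and is no camera call.
- arm.sign_off(): hands the job in, once; it reports no verdict.
The state is a dict: "time_s": time; "joints": joint angles; "qvel": joint speeds; "joint_torque": joint torques, N m; "position": TCP position; "tcp_rot": TCP orientation; "contact_force": force on the tool from outside, world axes, zero at the start; "wrist_torque": the same for the moment, N m; "width": opening from 0.0 (shut) to 1.0 (fully open).
Only numpy, scipy, OpenCV 4.12 (cv2) and the standard library are available. Lean on these libraries where they do the work, as an engineer would, in place of code of your own. Each camera call takes 0.05 s, during which the arm holds its last target. There are 200 camera calls.

## Working session

There is one attempt and no reset: what is moved stays moved. The work goes in short steps, Python scripts to look and compute and a tool call to move; the robot and the scene stay as the last step left them, time stands still between calls to the robot, and variables do not carry over. Pictures are saved under pics/ and viewed, about 8 in all and at most 12, crops included, and the job is handed in when it is done.

Besides the shell and the picture viewer there is one more tool, called after "Emit:" as name(argument=value, ...), one argument or row to a line, values as JSON. arm_command: Moves the arm, as the interface text tells. Its arguments: {"type":"object","properties":{"motion":{"type":"array","items":{"type":"number"}},"squeeze":{"type":"number"}},"required":["motion"]}

```bash
mkdir -p pics; cat > h.py <<'E'
import numpy as np, cv2
from bench import arm
from scipy.spatial.transform import Rotation as R
def snap(n,f):
    s=arm.read_state(); im=arm.read_camera(n); cv2.imwrite('pics/'+f,im[:,:,::-1]); return im,s
def cam(n,s=None):
    c=arm.camera_info(n); f=210/np.tan(np.radians(c['vfov'])/2)
    if n=='wrist':
        T=np.eye(4);T[:3,:3]=R.from_rotvec(s['tcp_rot']).as_matrix();T[:3,3]=s['position'];W=T@np.array(c['mount'])
    else: W=np.linalg.inv(np.array(c['camera_from_world']))
    return c,f,W
def ray(n,uv,s=None):
    c,f,W=cam(n,s); d=(np.array(uv,float)-[c['cx'],c['cy']])/f
    u=d.copy()
    for _ in range(30): u=d/(1+c['k1']*(u@u))
    v=W[:3,:3]@[u[0],u[1],1]; return W[:3,3],v
def onz(n,uv,z,s=None):
    o,v=ray(n,uv,s); return o+v*(z-o[2])/v[2]
def proj(n,p,s=None):
    c,f,W=cam(n,s); q=np.linalg.inv(W)@np.append(p,1); u=q[:2]/q[2]; u=u*(1+c['k1']*(u@u)); return u*f+[c['cx'],c['cy']]
E
python3 - <<'E'
from h import *
a,s=snap('scene','a.png');b,_=snap('side','b.png');c,_=snap('wrist','c.png')
print(s)
for n in ('scene','side','wrist'): print(n,arm.camera_info(n))
E
```

```text
{'time_s': 0.0, 'joints': array([-1.00939801e+00,  2.55753276e-01,  1.06988466e-01, -4.99984633e-04,
       -1.42393470e+00, -2.84567429e-01]), 'qvel': array([ 0.0017596 , -0.00155993,  0.00083907, -0.00018497, -0.00071887,
        0.00184685]), 'joint_torque': array([-4.98200679e-04, -3.86627877e+01,  2.37933612e+01,  5.36530986e+00,
       -6.32770301e-03, -3.93964754e-06]), 'position': array([ 0.15022872, -0.52857587,  0.24438227]), 'tcp_rot': array([ 4.33297423e-01, -3.11123342e+00, -3.04458727e-03]), 'contact_force': array([-0.15604446,  0.57011016,  0.57272726]), 'wrist_torque': array([-0.04269593, -0.00867137, -0.03205948]), 'width': 1.0032457223987001}
scene {'vfov': 56.984905534255105, 'cx': 283.6020099803701, 'cy': 211.7456549040267, 'k1': 0.0033628272308808766, 'camera_from_world': array([[ 0.54494467,  0.83845216,  0.005769  , -0.27579491],
       [ 0.52319746, -0.33465498, -0.78375409, -0.25252514],
       [-0.65520968,  0.43012094, -0.62104448,  1.46007651],
       [ 0.        ,  0.        ,  0.        ,  1.        ]])}
side {'vfov': 47.512292036522744, 'cx': 279.6024919427626, 'cy': 208.83126859029073, 'k1': -0.15985234601870538, 'camera_from_world': array([[-0.91439047, -0.40481084,  0.00427193,  0.4923893 ],
       [-0.28955614,  0.64660455, -0.70573352,  0.20255948],
       [ 0.28292633, -0.64655297, -0.7084645 ,  1.05770563],
       [ 0.        ,  0.        ,  0.        ,  1.        ]])}
wrist {'vfov': 59.84388016622079, 'cx': 290.0426697126711, 'cy': 215.08069611407385, 'k1': -0.0961215778320178, 'mount': array([[-6.86664770e-04, -9.47446277e-01, -3.19914177e-01,
         8.26789507e-02],
       [ 9.99999703e-01, -5.38262584e-04, -5.52303391e-04,
        -1.50422382e-03],
       [ 3.51079960e-04, -3.19914461e-01,  9.47446365e-01,
        -1.29115629e-01],
       [ 0.00000000e+00,  0.00000000e+00,  0.00000000e+00,
         1.00000000e+00]])}
```

View pics/a.png

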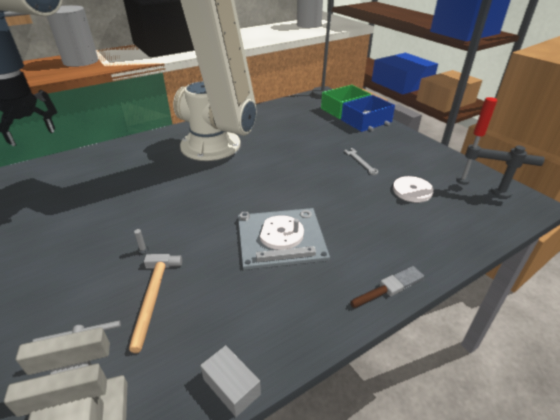

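View pics/b.png

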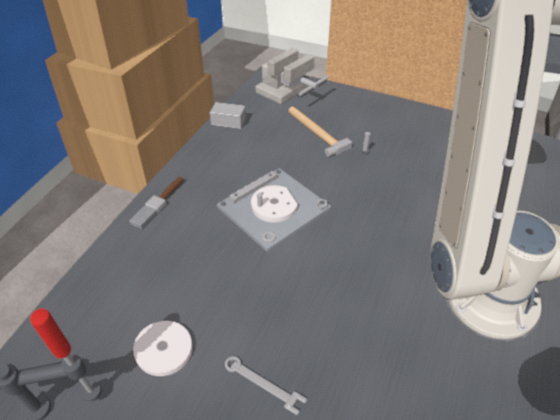

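The scene view shows the jig at about (282,237), with the bar along its lower edge at (285,255), the disc at (282,232) and the pin at about (295,228). In the side view the bar is at (255,187), the disc at (274,203) and the pin at (260,200). I'll enlarge both to get the plate corners.

```bash
python3 - <<'E'
import cv2,numpy as np
a=cv2.imread('pics/a.png')[200:275,230:335];b=cv2.imread('pics/b.png')[160:250,210:336]
a=cv2.resize(a,None,fx=3.8,fy=3.8,interpolation=2);b=cv2.resize(b,None,fx=3.17,fy=3.17,interpolation=2)
m=np.zeros((290,800,3),np.uint8);m[:a.shape[0],:399]=a[:290,:399];m[:285,400:799]=b[:285,:399]
cv2.imwrite('pics/d.png',m)
E
```

```text
(no output)
```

View pics/d.png

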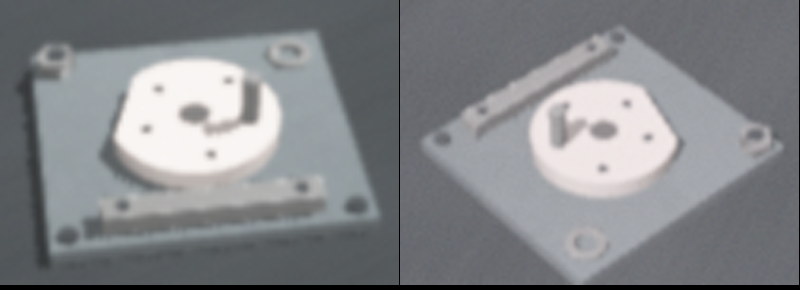

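The enlarged crops show the plate corners, the pin (scene crop top (252,80)), the disc's centre hole (195,113) and the flat on the left in the scene view, so the disc needs roughly a quarter turn. Now I'll cast rays.

```bash
python3 - <<'E'
from h import *
A=lambda p:(np.array(p)+.5)/3.8+[229.5,199.5]
B=lambda p:(np.array(p)-[400,0]+.5)/3.17+[209.5,159.5]
P={'scene':[A(p) for p in [(33,54),(318,33),(378,214),(52,242)]],'side':[B(p) for p in [(782,147),(577,275),(424,140),(622,26)]]}
for n in P:
    q=np.array([onz(n,p,.012) for p in P[n]])[:,:2]
    print(n,(q*1000).round(),[round(1000*np.linalg.norm(q[i]-q[i-1])) for i in range(4)])
    c=q.mean(0); ex=(q[2]+q[3]-q[0]-q[1]); ex/=np.linalg.norm(ex); ey=(q[1]+q[2]-q[0]-q[3]) ;ey/=np.linalg.norm(ey)
    print('c',c,'ex',ex,np.degrees(np.arctan2(ex[1],ex[0])),'ey',ey,'jig0',c+ex*.0125)
print('hole',onz('scene',A((195,113)),.028),onz('side',B((603,130)),.028))
print('pintop',onz('scene',A((252,80)),.068),onz('side',B((557,108)),.068))
print('flat ends',onz('scene',A((130,80)),.028),onz('scene',A((113,135)),.028),onz('side',B((640,88)),.028),onz('side',B((676,142)),.028))
E
```

```text
scene [[ 440. -113.]
 [ 536.   85.]
 [ 716.    1.]
 [ 621. -194.]] [199, 220, 199, 218]
c [ 0.57831863 -0.05526205] ex [ 0.90973658 -0.41518592] -24.531025181662155 ey [0.43600935 0.89994214] jig0 [ 0.58969033 -0.06045187]
side [[ 444. -113.]
 [ 540.   82.]
 [ 718.    1.]
 [ 627. -200.]] [203, 217, 195, 220]
c [ 0.58190607 -0.05755092] ex [ 0.90694368 -0.42125189] -24.913650078327517 ey [0.42765477 0.90394214] jig0 [ 0.59324286 -0.06281656]
hole [ 0.57913614 -0.05616689  0.028     ] [ 0.58004961 -0.05571736  0.028     ]
pintop [ 0.60992999 -0.02968924  0.068     ] [ 0.60647383 -0.02614269  0.068     ]
flat ends [ 0.52299745 -0.0761861   0.028     ] [ 0.56800053 -0.11664962  0.028     ] [ 0.57258355 -0.11475911  0.028     ] [ 0.52015445 -0.06721489  0.028     ]
```

Both views agree. The jig is at about (0.591, -0.062), yaw -25°. The pin bears 44° from the centre and must go to 155°, so the disc turns +111°. I'll move above the pin with the jaws along the pin's radius.

Emit:
arm_command(
  motion=[0, 0, -1.08, 458, 501, -44, 60, 0, 0, -1.08, 458, 501, -44, 60, 0, 0, -1.08, 458, 501, -44, 60, 0, 0, -1.08, 458, 501, -44, 60, 0, 0, -1.08, 458, 501, -44, 60, 0, 0, -1.08, 458, 501, -44, 60, 0, 0, -1.08, 458, 501, -44, 60, 0, 0, -1.08, 458, 501, -44, 60, 0, 0, -1.08, 458, 501, -44, 60, 0, 0, -1.08, 458, 501, -44, 60, 0, 0, -1.08, 458, 501, -44, 60, 0, 0, -1.08, 458, 501, -44, 60],
  squeeze=40,
)

```text
time_s: 1.65
position: [0.6094, -0.0257, 0.2002]
tcp_rot: [-1.225, -2.891, 0.001]
contact_force: [0.8, -1.2, 0.7]
width: 0.705
```

```bash
python3 - <<'E'
from h import *
im,s=snap('wrist','e.png'); print(s['time_s'],s['position'],s['tcp_rot'],s['joints'],s['contact_force'],s['width'])
E
```

```text
1.65 [ 0.60939792 -0.02574065  0.20023413] [-1.22549786e+00 -2.89138448e+00  7.82477518e-04] [ 2.13535108e-01  3.90289931e-01  1.85866836e-01 -3.01461071e-04
 -1.36765617e+00 -2.58605373e+00] [ 0.76713218 -1.24286551  0.69212137] 0.7048052290070573
```

View pics/e.png

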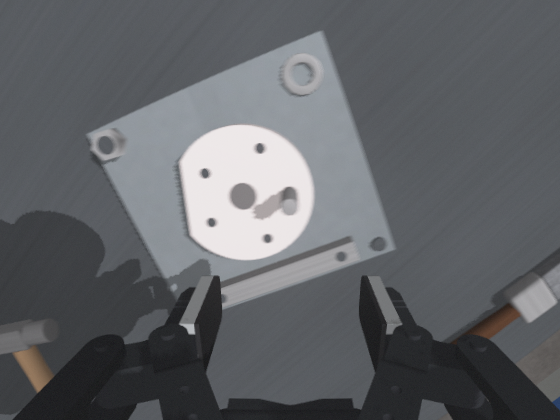

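The wrist view shows the pin top at (289,207), the hole at (243,196), the flat's ends at (181,160) and (190,235), and plate corners at (88,134), (322,33) and (394,248).

```bash
python3 - <<'E'
from h import *
s=arm.read_state(); im=cv2.imread('pics/e.png')
s=dict(position=np.array([.60939792,-.02574065,.20023413]),tcp_rot=np.array([-1.22549786,-2.89138448,7.82e-4]))
w=lambda p,z:onz('wrist',p,z,s)
g=im.min(2); m=((g>200)).astype(np.uint8)
c=max(cv2.findContours(m,0,1)[0],key=cv2.contourArea); h=cv2.convexHull(c)[:,0]
P=np.array([w(p,.028)[:2] for p in h]); 
# circle: fit on points away from flat
ctr=w((243,196),.028)[:2]
for _ in range(5):
    r=np.linalg.norm(P-ctr,axis=1); Q=P[r>.056]; 
    a=np.c_[2*Q,np.ones(len(Q))]; x=np.linalg.lstsq(a,(Q**2).sum(1),rcond=None)[0]; ctr=x[:2]
print('circle',ctr,np.sqrt(x[2]+ctr@ctr),'hole',w((243,196),.028))
pt=w((289,207),.068)[:2];pb=w((289,193),.035)[:2]; d=pt-ctr
print('pin',pt,pb,'off',np.linalg.norm(d),np.degrees(np.arctan2(d[1],d[0])))
f=[w(p,.028)[:2] for p in [(181,160),(190,235)]]; e=f[1]-f[0]; print('flat',f,np.linalg.norm(e),'normal',np.degrees(np.arctan2(e[1],e[0]))-90)
k=[w(p,.012)[:2] for p in [(88,134),(322,33),(394,248)]]; e=k[1]-k[0];e2=k[2]-k[1]
print('corners',k,np.linalg.norm(e),np.linalg.norm(e2),np.degrees(np.arctan2(e[1],e[0]))-90,np.degrees(np.arctan2(e2[1],e2[0])))
t=np.radians(-25);X=np.array([np.cos(t),np.sin(t)]);Y=np.array([-X[1],X[0]])
print('jig0',(k[0]+k[2])/2+.0125*X)
E
```

```text
circle [ 0.58154279 -0.05680493] 0.05982059043877454 hole [ 0.58170354 -0.05698171  0.028     ]
pin [ 0.60838723 -0.02758613] [ 0.60696157 -0.02626698] off 0.03967823770414998 47.42512084152385
flat [array([ 0.52314378, -0.06985282]), array([ 0.57143157, -0.11711465])] 0.06756767449121037 normal -134.38480677041815
corners [array([ 0.44536803, -0.11504265]), array([0.53762801, 0.08366869]), array([ 7.20908896e-01, -6.47047638e-05])] 0.21908468943448958 0.20150226975248667 -24.90503943703966 -24.553683998322217
jig0 [ 0.59446731 -0.06283641]
```

Positions, sizes and angles all check out. Next I descend around the pin.

Emit:
arm_command(
  motion=[0, 0, 0, 0, 0, -60, 45, 0, 0, 0, 0, 0, -110, 45, 0, 0, 0, 0, 0, -140, 45, 0, 0, 0, 0, 0, -155, 45, 0, 0, 0, 0, 0, -155, 45, 0, 0, 0, 0, 0, -155, 45, 0, 0, 0, 0, 0, -155, 45],
)

```text
time_s: 2.58
position: [0.6093, -0.028, 0.0478]
tcp_rot: [1.227, 2.889, 0.002]
contact_force: [0.0, 0.7, 0.4]
width: 0.527
```

```bash
python3 - <<'E'
from h import *
im,s=snap('wrist','f.png'); print(s['time_s'],s['position'],s['tcp_rot'],s['contact_force'],s['wrist_torque'],s['width'])
print(proj('wrist',[.608,-.0275,.068],s))
E
```

```text
2.575 [ 0.60928044 -0.02795875  0.0478467 ] [1.22692902e+00 2.88941777e+00 2.31589256e-03] [0.00993754 0.73076583 0.40164038] [0.01597157 0.03287534 0.01323565] 0.5267033344564972
[291.69539395 329.70394292]
```

View pics/f.png

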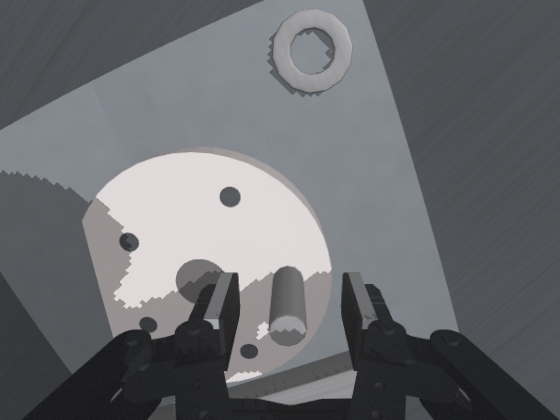

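The pin top is at (288,330), centred between the pads and within 4 px of the prediction. Closing now.

Emit:
arm_command(
  motion=[0, 0, 0, 0, 0, 0, 20, 0, 0, 0, 0, 0, 0, 10, 0, 0, 0, 0, 0, 0, 8, 0, 0, 0, 0, 0, 0, 8, 0, 0, 0, 0, 0, 0, 8],
  squeeze=30,
)

```text
time_s: 3.25
position: [0.6083, -0.0282, 0.0467]
tcp_rot: [1.228, 2.892, -0.0]
contact_force: [-2.7, 0.1, 6.1]
width: 0.15
```

```bash
python3 - <<'E'
from h import *
s=arm.read_state(); print(s['time_s'],s['position'],s['contact_force'],s['wrist_torque'],s['width'])
ctr=np.array([.5815,-.0568]); c0=s['position'][:2]; 
# commanded start .608,-.028 ; rotate about disc centre, then back centre along slot
p0=np.array([.608,-.028])
for a in range(10,121,10):
    r=R.from_euler('z',a,degrees=True).as_matrix()[:2,:2]; d=ctr+r@(p0-ctr)-p0; print(a,round(np.radians(a),3),(d*1000).round(1))
E
```

```text
3.25 [ 0.60828823 -0.02819672  0.04667632] [-2.730607    0.0805687   6.07843952] [-0.22253681  0.93456094 -0.05244588] 0.15046296608980092
10 0.175 [-5.4  4.2]
20 0.349 [-11.4   7.3]
30 0.524 [-18.    9.4]
40 0.698 [-24.7  10.3]
50 0.873 [-31.5  10. ]
60 1.047 [-38.2   8.5]
70 1.222 [-44.5   6. ]
80 1.396 [-50.3   2.3]
90 1.571 [-55.3  -2.3]
100 1.745 [-59.5  -7.7]
110 1.92 [-62.6 -13.7]
120 2.094 [-64.7 -20.3]
```

Gripped (12.8 mm reading on the 14 mm pin). Now the first 60° of the arc.

Emit:
arm_command(
  motion=[0, 0, 0.087, -2.6, 2.2, 0.3, 8, 0, 0, 0.175, -5.4, 4.2, 0.3, 8, 0, 0, 0.262, -8.4, 5.9, 0.3, 8, 0, 0, 0.349, -11.4, 7.3, 0.3, 8, 0, 0, 0.436, -14.7, 8.5, 0.3, 8, 0, 0, 0.524, -18, 9.4, 0.3, 8, 0, 0, 0.611, -21.3, 10, 0.3, 8, 0, 0, 0.698, -24.7, 10.3, 0.3, 8, 0, 0, 0.785, -28.1, 10.3, 0.3, 8, 0, 0, 0.873, -31.5, 10, 0.3, 8, 0, 0, 0.96, -34.9, 9.4, 0.3, 8, 0, 0, 1.047, -38.2, 8.5, 0.3, 8],
)

```text
time_s: 4.75
position: [0.5706, -0.0192, 0.0467]
tcp_rot: [-0.386, 3.116, 0.001]
contact_force: [0.4, 1.7, 2.8]
width: 0.154
```

```bash
python3 - <<'E'
from h import *
s=arm.read_state(); print(s['time_s'],s['position'],s['tcp_rot'],s['contact_force'],s['wrist_torque'],s['width'])
snap('scene','g.png')
E
```

```text
4.75 [ 0.57061521 -0.01917423  0.04669865] [-3.86044130e-01  3.11640178e+00  7.78780371e-04] [0.37904302 1.67363291 2.82946378] [ 0.27532384  0.05869658 -0.13243817] 0.1536113426245726
```

Emit:
arm_command(
  motion=[0, 0, 0.087, -3.2, -1.1, 0, 8, 0, 0, 0.175, -6.3, -2.5, 0, 8, 0, 0, 0.262, -9.3, -4.2, 0, 8, 0, 0, 0.349, -12.1, -6.2, 0, 8, 0, 0, 0.436, -14.7, -8.4, 0, 8, 0, 0, 0.524, -17.1, -10.8, 0, 8, 0, 0, 0.611, -19.3, -13.4, 0, 8, 0, 0, 0.698, -21.3, -16.2, 0, 8, 0, 0, 0.785, -23, -19.1, 0, 8, 0, 0, 0.855, -24.1, -21.5, 0, 8, 0, 0, 0.855, -24.1, -21.5, 0, 8, 0, 0, 0.855, -24.1, -21.5, 0, 8],
)

```text
time_s: 6.3
position: [0.5464, -0.0411, 0.0467]
tcp_rot: [-1.638, 2.68, -0.001]
contact_force: [0.9, -0.3, 3.0]
width: 0.154
```

```bash
python3 - <<'E'
from h import *
im,s=snap('wrist','i.png'); print(s['time_s'],s['position'],s['tcp_rot'],s['contact_force'],s['wrist_torque'],s['width'])
ty=R.from_rotvec(s['tcp_rot']).as_matrix()[:,1]; print('tool y deg',np.degrees(np.arctan2(ty[1],ty[0])))
E
```

```text
6.3 [ 0.54637156 -0.04107141  0.04669814] [-1.63802521e+00  2.68032557e+00 -7.23203273e-04] [ 0.92125819 -0.26155924  3.00322281] [-0.22609761 -0.06726822 -0.02148514] 0.15396275574516316
tool y deg 152.86063874652544
```

View pics/i.png

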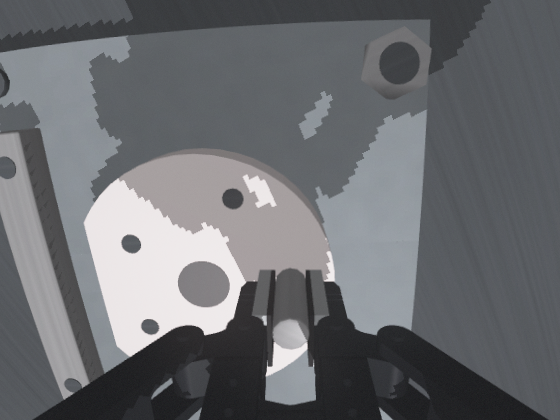

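The flat's edge runs from (84,222) to (117,347), the bar's face edge from about (38,130) to (98,375), and the hole is at (204,284). The jaws hold the pin squarely. I'll work out the remaining angle and gap.

```bash
python3 - <<'E'
from h import *
s=arm.read_state(); w=lambda p,z:onz('wrist',p,z,s)[:2]
n=lambda a,b:(np.degrees(np.arctan2(*(a-b)[::-1]))-90)%180
f=[w((84,222),.028),w((117,347),.028)]; b=[w((38,130),.028),w((98,375),.028)]
k=[w((430,20),.012),w((412,330),.012)]; h=w((204,284),.028)
print('flat normal',n(*f)-180,np.linalg.norm(f[0]-f[1]),'bar',n(*b)-180,'plate',n(*k)-180)
d=h-s['position'][:2]; print('pin->hole',np.degrees(np.arctan2(d[1],d[0])),np.linalg.norm(d))
X=np.array([np.cos(np.radians(-24.8)),np.sin(np.radians(-24.8))]);Y=np.array([-X[1],X[0]])
o=np.array([.593,-.0625])
for q in (f+b+k+[h,s['position'][:2]]): print((q-o)@X*1e3,(q-o)@Y*1e3)
E
```

```text
flat normal -23.99033392735231 0.06765132433780109 bar -25.73209044975647 plate -24.230358193298173
pin->hole -27.494325746704956 0.04052045927352447
39.92650661559928 -34.4019721647818
38.97053464831394 33.24259747873151
52.094582303267835 -75.8061331423904
54.171449319027616 51.8480200343227
-113.53624517678615 -111.98847349919076
-115.04678775408358 39.94009246886596
-10.848776077048209 -2.016289899296143
-51.32444141008594 -0.11152335578414746
```

The disc is within about 2° of square, with roughly a 20 mm gap. I'll slide 15 mm along jig +x with a small yaw trim, then read the drag.

Emit:
arm_command(
  motion=[0, 0, 0.01, 1.4, -0.6, 0, 8, 0, 0, 0.02, 2.7, -1.3, 0, 8, 0, 0, 0.03, 4.1, -1.9, 0, 8, 0, 0, 0.04, 5.4, -2.5, 0, 8, 0, 0, 0.04, 6.8, -3.1, 0, 8, 0, 0, 0.04, 8.2, -3.8, 0, 8, 0, 0, 0.04, 9.5, -4.4, 0, 8, 0, 0, 0.04, 10.9, -5, 0, 8, 0, 0, 0.04, 12.2, -5.7, 0, 8, 0, 0, 0.04, 13.6, -6.3, 0, 8],
)

```text
time_s: 7.6
position: [0.5578, -0.047, 0.0467]
tcp_rot: [1.691, -2.644, -0.004]
contact_force: [-8.1, 3.9, 9.1]
width: 0.153
```

```bash
cat > st.py <<'E'
from h import *
s=arm.read_state(); X=np.array([np.cos(np.radians(-24.8)),np.sin(np.radians(-24.8))]);Y=np.array([-X[1],X[0]])
p=s['position'][:2]-[.593,-.0625]; f=s['contact_force']; ty=R.from_rotvec(s['tcp_rot']).as_matrix()[:,1]
print('t',s['time_s'],'pin jig mm',p@X*1e3,p@Y*1e3,'z',s['position'][2],'Fx,Fy,Fz jig',(f[:2]@X).round(2),(f[:2]@Y).round(2),f[2].round(2),'yaw',np.degrees(np.arctan2(ty[1],ty[0])).round(2),'w',s['width'],'M',s['wrist_torque'].round(3))
E
python3 st.py; python3 - <<'E'
from h import *
snap('wrist','j.png')
E
```

```text
t 7.6 pin jig mm -38.51229790761003 -0.6849700781991069 z 0.04665858362000224 Fx,Fy,Fz jig -8.98 0.19 9.06 yaw 155.2 w 0.1532160190917179 M [1.042 2.429 0.032]
```

View pics/j.png

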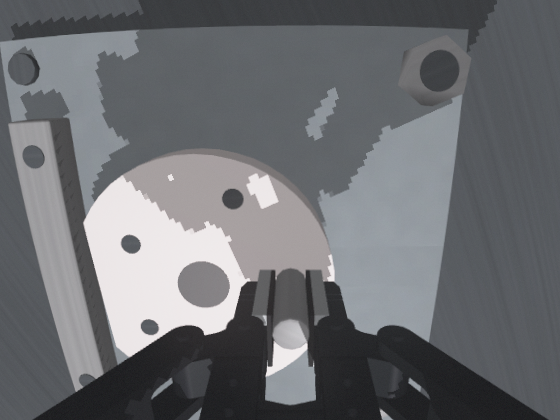

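Resistance is -9 N in x, with the tool lagging 2.2 mm. I need to know whether this is bar contact or drag, so I'll zoom in on the gap.

```bash
python3 - <<'E'
import cv2
cv2.imwrite('pics/k.png',cv2.resize(cv2.imread('pics/j.png')[100:400,0:200],None,fx=3,fy=2,interpolation=2))
E
```

```text
(no output)
```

View pics/k.png

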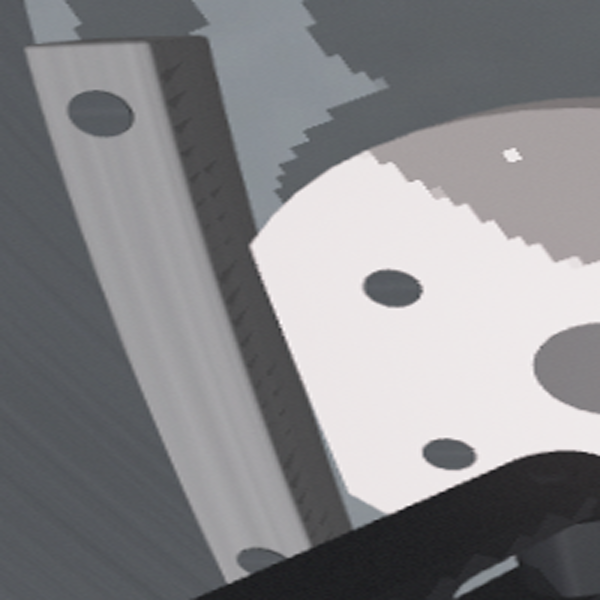

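The zoom shows a clear gap. The bar's top edge runs (50,121) to (103,374) and the flat's edge (83,222.5) to (116.7,346.5). The dark strip is the bar's face.

```bash
python3 - <<'E'
from h import *
s=arm.read_state(); w=lambda p,z:onz('wrist',p,z,s)[:2]
b0,b1=w((50,121),.028),w((103.3,374),.028); f=[w((83.3,222.5),.028),w((116.7,346.5),.028)]
d=(b1-b0)/np.linalg.norm(b1-b0); nn=np.array([d[1],-d[0]])
print('bar normal',np.degrees(np.arctan2(nn[1],nn[0])),'gaps mm',[(b0-q)@nn*1e3 for q in f], 'flat',(np.degrees(np.arctan2(*(f[1]-f[0])[::-1]))-90),'pin-bar',(b0-s['position'][:2])@nn*1e3)
E
python3 st.py
```

```text
bar normal -24.722242488838308 gaps mm [np.float64(7.1664288992403735), np.float64(11.080165538101449)] flat -21.36846588872001 pin-bar 99.70288532446905
t 7.65 pin jig mm -38.31764954047655 -0.6505811631669443 z 0.04664293223734782 Fx,Fy,Fz jig -6.98 -0.26 8.59 yaw 155.2 w 0.15279318895231547 M [ 0.951  2.322 -0.055]
```

There is a real gap of about 9 mm, so the resistance is drag increased by my downward press (Fz 9 N). The disc is about 3° off the other way. I'll raise the tool slightly, undo the yaw trim and advance 5 mm.

Emit:
arm_command(
  motion=[0, 0, -0.01, 0, 0, 0.3, 8, 0, 0, -0.02, 0, 0, 0.7, 8, 0, 0, -0.04, 0, 0, 0.9, 8, 0, 0, -0.05, 0.9, -0.4, 0.9, 8, 0, 0, -0.05, 1.8, -0.8, 0.9, 8, 0, 0, -0.05, 2.7, -1.3, 0.9, 8, 0, 0, -0.05, 3.6, -1.7, 0.9, 8, 0, 0, -0.05, 4.5, -2.1, 0.9, 8],
)

```text
time_s: 8.65
position: [0.5641, -0.0494, 0.0473]
tcp_rot: [1.627, -2.687, -0.0]
contact_force: [-0.6, 1.8, -3.4]
width: 0.152
```

```bash
python3 st.py
```

```text
t 8.65 pin jig mm -31.704253752357857 -0.2582351228083337 z 0.047275224338189974 Fx,Fy,Fz jig -1.32 1.35 -3.41 yaw 152.38 w 0.15233642001952166 M [1.057 0.212 0.106]
```

Now about 3 mm from contact with little force. I'll loosen the jaws to about 19 mm, lower the tips to about 3 mm above the disc so the push is low on the pin, and square the pads to the bar. The disc can then align itself.

Emit:
arm_command(
  motion=[0, 0, 0, 0, 0, 0, 19, 0, 0, 0, 0, 0, 0, 19, 0, 0, 0, 0, 0, 0, 19, 0, 0, 0.02, 0, 0, -1, 19, 0, 0, 0.05, 0, 0, -2.3, 19, 0, 0, 0.05, 0, 0, -2.3, 19, 0, 0, 0.05, 0, 0, -2.3, 19],
  squeeze=30,
)

```text
time_s: 9.52
position: [0.5641, -0.0495, 0.0452]
tcp_rot: [1.694, -2.646, 0.0]
contact_force: [-0.2, 0.5, -0.2]
width: 0.223
```

```bash
python3 st.py; cat > gap.py <<'E'
from h import *
import sys
im,s=snap('wrist',sys.argv[1]); w=lambda p,z:onz('wrist',p,z,s)[:2]
m=(im.min(2)>200).astype(np.uint8); c=max(cv2.findContours(m,0,1)[0],key=cv2.contourArea)[:,0]
y0,y1=235,335; q=np.array([[c[c[:,1]==y][:,0].min(),y] for y in range(y0,y1) if (c[:,1]==y).any()],float)
P=np.array([w(p-[.5,0],.028) for p in q]); vx,vy,a,b=cv2.fitLine(P.astype(np.float32),cv2.DIST_HUBER,0,1e-4,1e-4).ravel()
d=np.array([vx,vy]); n=np.array([d[1],-d[0]]); n*=np.sign(n[0]); print('flat normal deg',np.degrees(np.arctan2(n[1],n[0])),'resid mm',np.std((P-[a,b])@n)*1e3, 'x jig',[((p-[.593,-.0625])@[.9078,-.4195]*1e3).round(2) for p in (P[0],P[-1])])
E
python3 gap.py l.png
```

```text
t 9.525 pin jig mm -31.675277982993634 -0.2721975654538505 z 0.04516097618527908 Fx,Fy,Fz jig -0.35 0.37 -0.22 yaw 155.24 w 0.22343080071084562 M [-0.007 -0.004  0.02 ]
flat normal deg -23.7952 resid mm 0.14755662267267886 x jig [np.float64(59.37), np.float64(58.59)]
```

View pics/l.png

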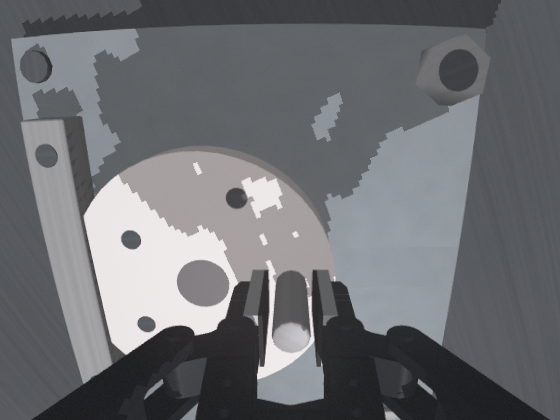

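The flat's normal is -23.8° against the bar's -24.7°, and the pin is loose between the pads with baseline force near zero. I'll push slowly with the rear pad.

Emit:
arm_command(
  motion=[0, 0, 0, 0.9, -0.4, 0, 19, 0, 0, 0, 1.8, -0.8, 0, 19, 0, 0, 0, 2.3, -1, 0, 19, 0, 0, 0, 2.7, -1.3, 0, 19, 0, 0, 0, 3.2, -1.5, 0, 19],
)

```text
time_s: 10.2
position: [0.5666, -0.0507, 0.0451]
tcp_rot: [1.693, -2.645, -0.002]
contact_force: [-4.3, 1.8, 3.6]
width: 0.222
```

```bash
python3 st.py
```

```text
t 10.2 pin jig mm -28.889033808205394 -0.3588959495503391 z 0.045124175868386754 Fx,Fy,Fz jig -4.61 -0.16 3.56 yaw 155.24 w 0.22160907342972702 M [ 0.932  1.393 -0.023]
```

Emit:
arm_command(
  motion=[0, 0, 0, 0.3, -0.15, 0, 19, 0, 0, 0, 0.6, -0.3, 0, 19, 0, 0, 0, 0.9, -0.4, 0, 19],
)

```text
time_s: 10.58
position: [0.5679, -0.0514, 0.0451]
tcp_rot: [1.693, -2.645, -0.001]
contact_force: [-5.6, 2.4, 4.7]
width: 0.226
```

```bash
python3 st.py
```

```text
t 10.575 pin jig mm -27.482590473735733 -0.4445038080967776 z 0.04510944592504923 Fx,Fy,Fz jig -6.15 -0.16 4.7 yaw 155.24 w 0.22589907594897196 M [8.96e-01 1.76e+00 1.00e-03]
```

Emit:
arm_command(
  motion=[0, 0, 0, 0.3, -0.15, 0, 19, 0, 0, 0, 0.6, -0.3, 0, 19],
)

```text
time_s: 10.82
position: [0.5679, -0.0514, 0.0451]
tcp_rot: [1.693, -2.645, -0.002]
contact_force: [-7.4, 4.2, 6.1]
width: 0.226
```

```bash
python3 st.py
```

```text
t 10.825 pin jig mm -27.42795811345291 -0.48912571590703674 z 0.04509488596086036 Fx,Fy,Fz jig -8.5 0.72 6.13 yaw 155.23 w 0.22614628058362565 M [ 1.433  2.423 -0.011]
```

```bash
python3 gap.py m.png; python3 - <<'E'
import cv2
cv2.imwrite('pics/n.png',cv2.resize(cv2.imread('pics/m.png')[100:400,0:200],None,fx=3,fy=2,interpolation=2))
E
python3 st.py
```

```text
flat normal deg -23.460842 resid mm 0.1527369746969886 x jig [np.float64(61.06), np.float64(60.04)]
t 10.875 pin jig mm -27.43037703806876 -0.4681256389443521 z 0.04511192414900565 Fx,Fy,Fz jig -7.04 1.02 5.7 yaw 155.23 w 0.22220124726211643 M [1.3   2.223 0.023]
```

View pics/n.png

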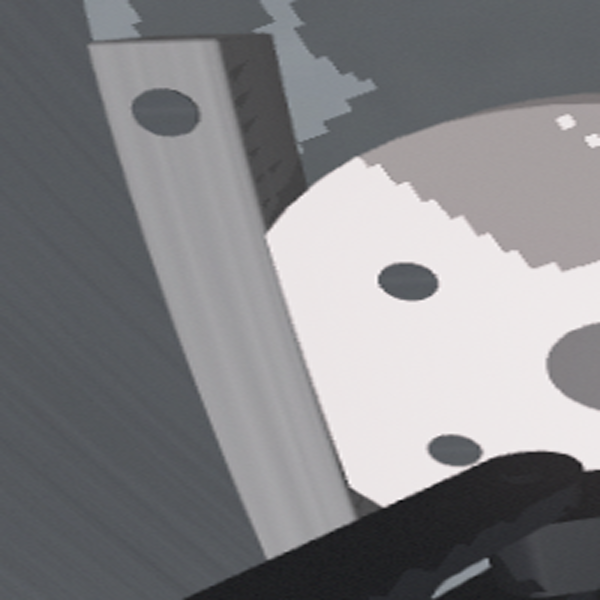

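One end (jig y = -33) touches the bar and the other shows a sliver of about 1 mm, roughly 1.2° of yaw left. Dragging the pin about +1 mm along jig y should close it.

Emit:
arm_command(
  motion=[0, 0, 0, 0.2, 0.4, 0, 19, 0, 0, 0, 0.4, 0.9, 0, 19, 0, 0, 0, 0.5, 1.2, 0, 19, 0, 0, 0, 0.5, 1.2, 0, 19],
)

```text
time_s: 11.38
position: [0.5683, -0.0509, 0.045]
tcp_rot: [1.692, -2.644, -0.001]
contact_force: [-6.3, 0.8, 4.4]
width: 0.225
```

```bash
python3 st.py; python3 gap.py o.png
```

```text
t 11.375 pin jig mm -27.31561531135179 0.15338592430049447 z 0.04497452521855945 Fx,Fy,Fz jig -6.07 -1.89 4.41 yaw 155.24 w 0.22532527284885673 M [0.303 2.099 0.017]
flat normal deg -23.671293 resid mm 0.14907408888611315 x jig [np.float64(61.13), np.float64(60.58)]
```

Emit:
arm_command(
  motion=[0, 0, 0, 0.3, 0.2, 0, 19, 0, 0, 0, 0.5, 0.6, 0, 19, 0, 0, 0, 0.7, 1.0, 0, 19, 0, 0, 0, 0.7, 1.0, 0, 19],
)

```text
time_s: 11.92
position: [0.569, -0.05, 0.0449]
tcp_rot: [1.692, -2.644, -0.001]
contact_force: [-5.5, 0.5, 4.5]
width: 0.222
```

```bash
python3 st.py; python3 gap.py p.png;python3 - <<'E'
import cv2
cv2.imwrite('pics/q.png',cv2.resize(cv2.imread('pics/p.png')[190:390,40:160],None,fx=5,fy=2.9,interpolation=2))
E
```

```text
t 11.925 pin jig mm -27.001276734500845 1.2879128578129062 z 0.044933997830186125 Fx,Fy,Fz jig -5.25 -1.84 4.46 yaw 155.24 w 0.22198338356321698 M [ 0.208  1.982 -0.024]
flat normal deg -24.435946 resid mm 0.14921599739497518 x jig [np.float64(61.43), np.float64(61.41)]
```

View pics/q.png

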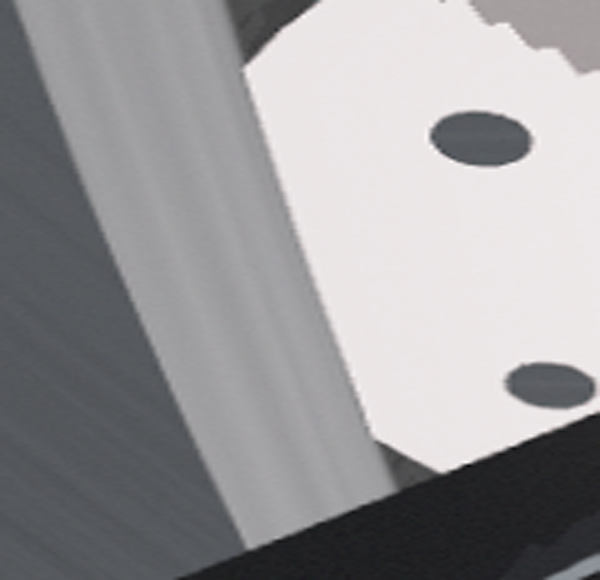

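The flat now reads -24.44° and the crop shows it flush along its length. Next I raise the push gradually. Stiffness is about 3.6 N/mm and drag about 5 N, so I'm aiming for a total of about 12 N.

Emit:
arm_command(
  motion=[0, 0, 0, 0.3, -0.1, 0, 19, 0, 0, 0, 0.6, -0.3, 0, 19, 0, 0, 0, 0.9, -0.4, 0, 19, 0, 0, 0, 1.1, -0.5, 0, 19],
)

```text
time_s: 12.48
position: [0.5691, -0.0501, 0.0449]
tcp_rot: [1.691, -2.643, -0.004]
contact_force: [-10.3, 3.7, 7.1]
width: 0.22
```

```bash
python3 st.py; python3 gap.py r.png
```

```text
t 12.475 pin jig mm -26.954080614730735 1.2578655353197785 z 0.04489523089500595 Fx,Fy,Fz jig -10.9 -0.93 7.07 yaw 155.22 w 0.22022065395433693 M [1.224 3.333 0.009]
flat normal deg -24.438343 resid mm 0.14810342940338778 x jig [np.float64(61.29), np.float64(61.29)]
```

Solid contact: the tool moved only 0.05 mm while the force rose by 5.6 N. A bit more, then hold over a second.

Emit:
arm_command(
  motion=[0, 0, 0, 0.2, -0.1, 0, 19, 0, 0, 0, 0.3, -0.15, 0, 19, 0, 0, 0, 0.3, -0.15, 0, 19, 0, 0, 0, 0.3, -0.15, 0, 19],
)

```text
time_s: 13.02
position: [0.5691, -0.05, 0.0449]
tcp_rot: [1.691, -2.643, -0.004]
contact_force: [-10.1, 3.7, 8.3]
width: 0.225
```

```bash
python3 st.py
```

```text
t 13.025 pin jig mm -26.944379020058403 1.2900218304622413 z 0.04487658886371544 Fx,Fy,Fz jig -10.72 -0.88 8.28 yaw 155.22 w 0.22486336462017154 M [ 1.285  3.517 -0.054]
```

Emit:
arm_command(
  motion=[0, 0, 0, 0, 0, 0, 19, 0, 0, 0, 0, 0, 0, 19, 0, 0, 0, 0, 0, 0, 19, 0, 0, 0, 0, 0, 0, 19, 0, 0, 0, 0, 0, 0, 19, 0, 0, 0, 0, 0, 0, 19, 0, 0, 0, 0, 0, 0, 19, 0, 0, 0, 0, 0, 0, 19, 0, 0, 0, 0, 0, 0, 19, 0, 0, 0, 0, 0, 0, 19],
)

```text
time_s: 14.28
position: [0.5691, -0.05, 0.0449]
tcp_rot: [1.691, -2.643, -0.004]
contact_force: [-9.2, 3.7, 7.6]
width: 0.222
```

```bash
python3 st.py; python3 gap.py s.png
```

```text
t 14.275 pin jig mm -26.948338118108907 1.26383783587254 z 0.04488296061375168 Fx,Fy,Fz jig -9.89 -0.52 7.62 yaw 155.22 w 0.22220567951188905 M [1.347e+00 3.512e+00 2.000e-03]
flat normal deg -24.384502 resid mm 0.14262790588376162 x jig [np.float64(61.73), np.float64(61.25)]
```

My readings suggest drag grows with the downward friction force (Fz about 8 N), so bar force may be only about 4 N. I'll shed most of Fz with a slight rise and re-read.

Emit:
arm_command(
  motion=[0, 0, 0, 0, 0, 0.2, 19, 0, 0, 0, 0, 0, 0.4, 19, 0, 0, 0, 0, 0, 0.4, 19],
)

```text
time_s: 14.7
position: [0.5691, -0.0501, 0.0449]
tcp_rot: [1.691, -2.643, -0.004]
contact_force: [-9.1, 4.1, 5.7]
width: 0.224
```

```bash
python3 st.py
```

```text
t 14.7 pin jig mm -26.913286278165398 1.267593647511436 z 0.044942559124083 Fx,Fy,Fz jig -10.01 -0.14 5.74 yaw 155.21 w 0.22350392560488272 M [ 1.239  3.142 -0.024]
```

Emit:
arm_command(
  motion=[0, 0, 0, 0, 0, 0, 19],
)

```text
time_s: 14.82
position: [0.5691, -0.05, 0.0449]
tcp_rot: [1.691, -2.643, -0.004]
contact_force: [-9.2, 3.5, 6.1]
width: 0.222
```

```bash
python3 st.py
```

```text
t 14.825 pin jig mm -26.931345165166306 1.2804227331316715 z 0.04490140085807648 Fx,Fy,Fz jig -9.86 -0.68 6.09 yaw 155.21 w 0.22230680802539404 M [1.204 3.128 0.018]
```

Emit:
arm_command(
  motion=[0, 0, 0, 0, 0, 0.3, 19, 0, 0, 0, 0, 0, 0.6, 19, 0, 0, 0, 0.2, -0.1, 0.6, 19, 0, 0, 0, 0.35, -0.15, 0.6, 19, 0, 0, 0, 0.35, -0.15, 0.6, 19],
)

```text
time_s: 15.45
position: [0.569, -0.0501, 0.0449]
tcp_rot: [1.69, -2.643, -0.006]
contact_force: [-8.8, 4.4, 2.4]
width: 0.22
```

```bash
python3 st.py
```

```text
t 15.45 pin jig mm -26.964438123077286 1.246233143957897 z 0.044943284597516585 Fx,Fy,Fz jig -9.83 0.31 2.35 yaw 155.2 w 0.22006168833357975 M [1.321 2.908 0.021]
```

Emit:
arm_command(
  motion=[0, 0, 0, 0, 0, 0, 19, 0, 0, 0, 0, 0, 0, 19, 0, 0, 0, 0, 0, 0, 19, 0, 0, 0, 0, 0, 0, 19, 0, 0, 0, 0, 0, 0, 19, 0, 0, 0, 0, 0, 0, 19],
)

```text
time_s: 16.2
position: [0.5691, -0.0501, 0.0449]
tcp_rot: [1.69, -2.643, -0.006]
contact_force: [-8.4, 3.9, 3.0]
width: 0.225
```

```bash
python3 st.py
```

```text
t 16.2 pin jig mm -26.945672971058766 1.2487567994941342 z 0.04492324310518336 Fx,Fy,Fz jig -9.28 0.01 3.0 yaw 155.2 w 0.22453519979164896 M [ 1.298e+00  2.956e+00 -1.000e-03]
```

Emit:
arm_command(
  motion=[0, 0, 0, 0, 0, 0, 19, 0, 0, 0, 0, 0, 0, 19, 0, 0, 0, 0, 0, 0, 19, 0, 0, 0, 0, 0, 0, 19, 0, 0, 0, 0, 0, 0, 19, 0, 0, 0, 0, 0, 0, 19],
)

```text
time_s: 16.95
position: [0.5691, -0.0501, 0.0449]
tcp_rot: [1.69, -2.643, -0.006]
contact_force: [-8.5, 4.0, 2.6]
width: 0.222
```

```bash
python3 st.py; python3 gap.py t.png
```

```text
t 16.95 pin jig mm -26.935354416850622 1.235714596276775 z 0.04494270919023775 Fx,Fy,Fz jig -9.37 0.11 2.62 yaw 155.2 w 0.22243676853735866 M [1.291 2.959 0.017]
flat normal deg -24.409222 resid mm 0.15251384541949348 x jig [np.float64(61.22), np.float64(61.23)]
```

Fx is 9.4 N at Fz 2.7 N, which puts about 5 N on the bar. I'll add 2 N and hold 1.25 s, to centre the estimate near 7.

Emit:
arm_command(
  motion=[0, 0, 0, 0.2, -0.1, 0.1, 19, 0, 0, 0, 0.4, -0.2, 0.2, 19, 0, 0, 0, 0.5, -0.25, 0.2, 19, 0, 0, 0, 0.5, -0.25, 0.2, 19],
)

```text
time_s: 17.5
position: [0.5691, -0.0501, 0.0449]
tcp_rot: [1.69, -2.642, -0.007]
contact_force: [-10.0, 4.8, 3.3]
width: 0.221
```

```bash
python3 st.py
```

```text
t 17.5 pin jig mm -26.934750263444858 1.2241843777007975 z 0.04492846276346849 Fx,Fy,Fz jig -11.04 0.13 3.27 yaw 155.19 w 0.2211116020212431 M [ 1.648  3.36  -0.039]
```

Emit:
arm_command(
  motion=[0, 0, 0, 0, 0, 0, 19, 0, 0, 0, 0, 0, 0, 19, 0, 0, 0, 0, 0, 0, 19, 0, 0, 0, 0, 0, 0, 19, 0, 0, 0, 0, 0, 0, 19, 0, 0, 0, 0, 0, 0, 19, 0, 0, 0, 0, 0, 0, 19, 0, 0, 0, 0, 0, 0, 19, 0, 0, 0, 0, 0, 0, 19, 0, 0, 0, 0, 0, 0, 19],
)

```text
time_s: 18.75
position: [0.5691, -0.0501, 0.0449]
tcp_rot: [1.69, -2.642, -0.007]
contact_force: [-9.5, 5.7, 2.9]
width: 0.218
```

```bash
python3 st.py; python3 gap.py u.png
```

```text
t 18.75 pin jig mm -26.94417038218578 1.2421433443986079 z 0.044926209510285246 Fx,Fy,Fz jig -10.97 1.19 2.93 yaw 155.19 w 0.21760660215250271 M [1.68  3.298 0.015]
flat normal deg -24.450974 resid mm 0.1511613191497088 x jig [np.float64(61.13), np.float64(61.14)]
```

Steady at Fx 11 N, about 6.5 N on the bar. Now I unload slowly, centre the pads around the pin, open and lift.

Emit:
arm_command(
  motion=[0, 0, 0, -0.9, 0.4, 0, 19, 0, 0, 0, -1.8, 0.8, 0, 19, 0, 0, 0, -2.7, 1.3, 0, 19, 0, 0, 0, -3.6, 1.7, 0, 22, 0, 0, 0, -4, 1.9, 0, 30, 0, 0, 0, -4, 1.9, 0, 40, 0, 0, 0, -4, 1.9, 0, 40, 0, 0, 0, -4, 1.9, 15, 40, 0, 0, 0, -4, 1.9, 50, 40, 0, 0, 0, -4, 1.9, 100, 40, 0, 0, 0, -4, 1.9, 120, 40, 0, 0, 0, -4, 1.9, 120, 40],
)

```text
time_s: 20.3
position: [0.5696, -0.0486, 0.1694]
tcp_rot: [-1.691, 2.642, -0.004]
contact_force: [-0.5, -1.0, -0.4]
width: 0.467
```

```bash
python3 st.py; python3 - <<'E'
from h import *
snap('wrist','v.png')
E
```

```text
t 20.3 pin jig mm -27.119101146170014 2.8278564418003462 z 0.1694003651225986 Fx,Fy,Fz jig -0.02 -1.13 -0.43 yaw 155.26 w 0.46675019052875827 M [0.044 0.023 0.023]
```

View pics/v.png

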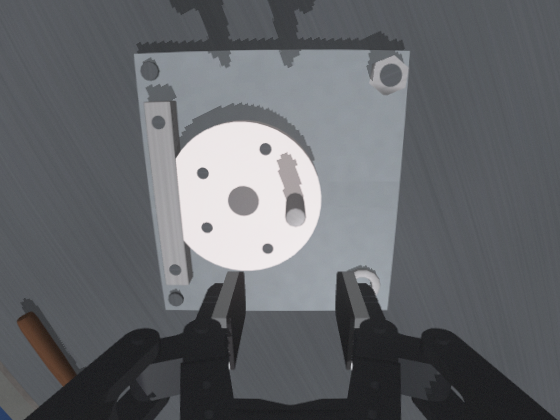

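The disc lies against the bar, with the flat at about x=176 from row 165 to 235 and no visible gap. The nut is in place and the washer is partly visible. A numeric check from this free view, then hand in.

```bash
sed -i 's/y0,y1=235,335/y0,y1=(int(v) for v in sys.argv[2:4]) if len(sys.argv)>3 else (235,335)/' gap.py; python3 gap.py w.png 172 228; python3 - <<'E'
from h import *
s=arm.read_state(); g=cv2.cvtColor(cv2.imread('pics/w.png'),6).astype(int)
# bar's far top edge: first strong rise per row
X=np.array([.9078,-.4195]);P=[]
for y in range(115,275,4):
    r=g[y,135:180]; i=np.argmax(np.abs(np.diff(g[y,140:168]))); P.append(onz('wrist',(140.5+i,y),.028,s)[:2])
P=np.array(P,np.float32); vx,vy,a,b=cv2.fitLine(P,cv2.DIST_HUBER,0,1e-4,1e-4).ravel(); n=np.array([vy,-vx]);n*=np.sign(n[0])
print('bar far edge normal',np.degrees(np.arctan2(n[1],n[0])),'x jig',([a,b]-np.array([.593,-.0625]))@X*1e3)
f=cv2.imread('pics/w.png'); print(np.linalg.norm(onz('wrist',(242.5,200.5),.028,s)[:2]-[a,b]@n*0-0) and (np.array([a,b])-onz('wrist',(242.5,200.5),.028,s)[:2])@n*1e3,'hole to far edge (80 if bar 20 wide? 50+20=70)')
E
```

```text
flat normal deg -24.929232 resid mm 0.2403381821523267 x jig [np.float64(61.08), np.float64(60.7)]
bar far edge normal -25.686766 x jig 82.43736945397261
74.01058978371032 hole to far edge (80 if bar 20 wide? 50+20=70)
```

The 70 mm hole-to-far-edge check reads 74 mm, so I'll check directly for a dark gap in the pixel profiles across the boundary.

```bash
python3 - <<'E'
from h import *
g=cv2.cvtColor(cv2.imread('pics/w.png'),6); s=arm.read_state()
for y in (130,150,162,170,185,200,215,228,236): print(y,list(g[y,142:192]))
print([np.round(1e3*np.linalg.norm(onz('wrist',(170,y),.028,s)-onz('wrist',(171,y),.028,s)),2) for y in (200,)])
E
```

```text
130 [np.uint8(141), np.uint8(138), np.uint8(150), np.uint8(157), np.uint8(159), np.uint8(158), np.uint8(156), np.uint8(153), np.uint8(156), np.uint8(157), np.uint8(153), np.uint8(143), np.uint8(134), np.uint8(127), np.uint8(128), np.uint8(145), np.uint8(148), np.uint8(151), np.uint8(159), np.uint8(159), np.uint8(158), np.uint8(158), np.uint8(159), np.uint8(161), np.uint8(158), np.uint8(154), np.uint8(148), np.uint8(122), np.uint8(82), np.uint8(78), np.uint8(78), np.uint8(78), np.uint8(75), np.uint8(90), np.uint8(131), np.uint8(144), np.uint8(143), np.uint8(142), np.uint8(145), np.uint8(144), np.uint8(130), np.uint8(99), np.uint8(96), np.uint8(97), np.uint8(98), np.uint8(97), np.uint8(97), np.uint8(99), np.uint8(98), np.uint8(98)]
150 [np.uint8(143), np.uint8(143), np.uint8(141), np.uint8(136), np.uint8(148), np.uint8(157), np.uint8(158), np.uint8(159), np.uint8(157), np.uint8(155), np.uint8(155), np.uint8(156), np.uint8(161), np.uint8(159), np.uint8(156), np.uint8(157), np.uint8(157), np.uint8(156), np.uint8(157), np.uint8(158), np.uint8(161), np.uint8(160), np.uint8(159), np.uint8(1
[... 4957 characters left out ...]
.uint8(87), np.uint8(90), np.uint8(90), np.uint8(92), np.uint8(90), np.uint8(97), np.uint8(124), np.uint8(142), np.uint8(144), np.uint8(142), np.uint8(140), np.uint8(155), np.uint8(161), np.uint8(160), np.uint8(158), np.uint8(159), np.uint8(161), np.uint8(163), np.uint8(165), np.uint8(164), np.uint8(163), np.uint8(160), np.uint8(156), np.uint8(157), np.uint8(160), np.uint8(165), np.uint8(165), np.uint8(163), np.uint8(162), np.uint8(164), np.uint8(164), np.uint8(163), np.uint8(161), np.uint8(157), np.uint8(188), np.uint8(226), np.uint8(232), np.uint8(233), np.uint8(232), np.uint8(231), np.uint8(232), np.uint8(232), np.uint8(233), np.uint8(232), np.uint8(232), np.uint8(232)]
[np.float64(0.79)]
```

No dark gap in any row from 162 to 236 (a gap of about 0.5 mm would show), so the flat is flush along its whole length. Handing in.

```bash
python3 -c "
from bench import arm
print(arm.sign_off())"
```

```text
the job is handed in; nothing more can be done
None
```

I gripped the pin and turned the disc about 109° in its slot, then slid it to the bar. After loosening the jaws I pressed low on the pin with one pad, then backed off, opened and lifted clear. The job was handed in at about 20 s; no verdict was reported.

- **Press:** The total push was a steady 11 N for over 1.25 s. The bar force was not measured directly. Sliding drag was about 4 to 5.5 N, so the bar took about 5.5 to 7 N. Lower plateaus came before it, and total push never read above about 11 N.
- **Flushness:** After release, the pixel profiles show no gap along the whole flat. The flat reads -24.9°, and the bar reads -24.7° and -25.7° in two measurements, all within the tolerance.
- **Check that disagreed:** The distance from the disc's hole to the bar's far edge came out at 74 mm instead of 70 mm. I put this down to the picked edge and the hole's depth, because the gap check was clean.
- **Other things:** The nut looks unmoved and the washer was only partly in view. I did not re-measure the bystanders numerically; the gripper was never taken down near them.

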